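# Clamp a round soap in the V-jaw of the stamping vice

## Task

Get the round cake of soap ready for stamping: pick it out from among the oval ones and set it standing flat on the bed of the small vice, between the V-jaw and the pusher. Then slide the pusher up by its black handle until the soap settles centred against both faces of the V and the sprung jaw just gives, by about 3 mm, and let go so that it stays clamped. Press gently - never squeeze the jaw back more than 7 mm - and leave the other soaps and the brass stamp where they are.

Things in the scene. Friction and masses are not known exactly. Their poses are not given: they have to be found in the camera images.
- round_soap: The one round cake of violet soap: a plain cylinder 56 mm in diameter and 32 mm tall, about 0.1 kg, standing flat on the table. Origin: centre of its underside; z up.
- oval_soap_a: Oval cake of the same violet soap, 74 x 48 x 30 mm (long along its x), not to be used. Origin: centre of its underside.
- oval_soap_b: A second oval cake, same size and soap as the first. Origin: centre of its underside.
- brass_stamp: Brass hand stamp standing on its 44 mm foot, 85 mm tall; leave it alone. Origin: centre of its underside.
- vice: Fixed stamping vice: an aluminium bed 360 (x) x 100 (y) x 12 mm. Origin: centre of its underside on the table (bed top 12 mm higher). Its x axis runs along the slide from the pusher (at -x) to a sprung white plastic V-jaw (at +x), 31 mm tall, which opens towards -x with two slick upright faces at 90 degrees, symmetrical about y = 0.
- jaw_mid (a point): Fixed point on the vice's centre line, on the bed's top, 65 mm towards +x from the vice's origin. The jaw's stop is set differently from job to job: when the soap just touches both V faces, its centre lies anywhere from 15 mm before to 15 mm beyond this point along the vice's x; the point does not follow the jaw.
- pusher (a joint): The steel pusher on the vice's bed, m: at 0 its upright flat face (66 mm wide, from 13 to 45 mm above the table) stands at x = -75 mm in the vice's frame; the value grows to 0.14 as it slides along the vice's +x towards the jaw. It runs stiffly: about 11 N moves it, and it stays where it is left, also against the jaw's spring.
- pusher_grip (a point): Point at which to take the pusher's upright black handle: a fin 14 mm (along the vice's x) x 28 mm (along its y), standing from 37 to 117 mm above the table with nothing but the pusher's 45 mm tall body under it; this point lies on its axis, 95 mm above the table, 38 mm behind (-x) the pusher's face. x along the vice's x.
- jaw (a joint): How far the sprung V-jaw has been pressed back along the vice's +x, m: 0 when free, 0.010 at its hard end. The spring starts to give at 3 N and stiffens by 1.2 N per mm (6.6 N at 3 mm, 11.4 N at 7 mm).
Not all that is in view belongs to the job. What is shaped like the round_soap but red or turquoise is not meant.

How it is judged:
By the outcome, as a careful person would: the job done as asked, in the order asked, and still so for the second after the job is handed in, with the robot touching nothing.
It also fails if it takes over 64 s, if anything falls off the work surface, if the arm or the gripper's body presses on something with over 40 N, if the wrist force passes 120 N, or if a joint passes its speed limit or range.

## Robot

A 7-joint arm with a two-finger parallel gripper is mounted at the origin on the work surface. World frame = base frame: x ahead of the robot, y to its left, z up, the work surface at z = 0. Lengths are in m, angles in rad, forces in N, time in s.
With the tool pointing down it reaches from about 0.4 to 0.9 m from the base axis. Payload 5.5 kg.
Tool frame: the origin (TCP) lies midway between the tips of the shut fingers; the grasp point (between the pads) lies 19 mm behind it (manip.grip_depth is the distance from the TCP to the grasp point, in m); z points along the fingers, y is the line along which they close (so a half turn about z gives the same grasp; the last joint's range is limited). The gripper opens to 92 mm and grips with 3 to 60 N. Pads are 19 mm wide; open, the fingers measure 130 mm over their backs; the gripper's body (75 mm by 190 mm) begins 47 mm behind the grasp point.
Start: joints at [1.427, 0.501, -0.427, 1.55, 0.221, 1.138, -0.21], TCP at [0.257, -0.597, 0.206] pointing down, gripper open.
Joint ranges: [-2.88, 2.88], [-0.31, 2.03], [-1.54, 1.56], [0.2, 2.42], [-1.41, 4.55], [0.19, 2.02], [-2.57, 2.57]. Speed limits (rad/s): [2.57, 2.57, 3.14, 3.14, 3.14, 3.14, 3.14].

## Interface

Orientations are given as a unit quaternion [x, y, z, w].
In Python, from bench import manip, effector, viewer gives the robot as it stands. Calls block until the motion is done:
- manip.move_pose(position, orientation): joint-space move of the TCP to a pose.
- manip.servo_line(position, ori=None, vel=0.15): straight line of the TCP; ori=None keeps the orientation; vel is the mean speed in m/s.
- manip.movej(angles): joint-space move.
- effector.open_jaws() and effector.close(f_grip=None): open the fingers fully, or close them until they stop; f_grip is the grip in N (None keeps the last).
- manip.sleep(seconds).
- manip.solve_ik(position, orientation): joint angles nearest the present ones, or None.
- viewer.get_image(name): name is "scene" or "side" or "wrist"; returns the picture (480x640x3 uint8, red, green, blue); there is no depth.
- viewer.get_calibration(name): a dict with "vfov" (degrees; the focal length in pixels is half the picture's height over the tangent of half this angle, whatever the lens; pixels are square), "cx", "cy" (the principal point, pixels), "dist_coeffs" ([k1, k2, p1, p2, k3] as OpenCV has them; the pictures are not rectified), "eye" and "attitude" of the camera in the world. Camera axes: x right, y down, z forward; pixel columns grow to the right and rows downward; lengths in m; the calibration is good to about 2 mm. A picture is of the moment at which its call begins: read the wrist's pose just before it. get_calibration takes no time and is no camera call; for the wrist camera it gives the pose at the moment of the call.
A pose or a line that the arm cannot do raises manip.PlanningError and nothing moves.
- manip.hand_in(): hands the job in; it is judged then, once.
Readings, each from a call of its own:
- manip.current_clock(): time.
- manip.current_q(): joint angles.
- manip.current_joint_velocities(): joint speeds.
- manip.current_tau(): joint torques, N m.
- manip.current_tool_pos(): TCP position.
- manip.current_tcp_rot(): TCP orientation.
- manip.current_force(): force on the tool from outside, world axes, zero at the start.
- manip.current_wrist_torque(): the same for the moment, N m.
- manip.current_finger_gap(): finger opening in m.
- manip.current_gripper_force(): force on a finger pad.
Only numpy, scipy, OpenCV 4.12 (cv2) and the standard library are available. Lean on these libraries where they do the work, as an engineer would, in place of code of your own. Each camera call takes 0.05 s, during which the arm holds its last target. There are 200 camera calls.

## Working session

There is one attempt and no reset: what is moved stays moved. The work goes in short steps, each a Python script; the robot and the scene stay as the last script left them, time stands still between calls to the robot, and variables do not carry over. Pictures are saved under pics/ and viewed, at most 10 in all, crops included, and the job is handed in when it is done.

```bash
mkdir -p pics; python3 - <<'E'
from bench import manip, effector, viewer
import cv2
for n in ("scene","side"):
    im=viewer.get_image(n); cv2.imwrite(f"pics/{n}0.png",im[:,:,::-1]); print(n,viewer.get_calibration(n))
print(viewer.get_calibration("wrist")); print(manip.current_tool_pos(),manip.current_tcp_rot(),manip.current_clock(),manip.current_finger_gap())
E
```

```text
scene {'vfov': 45.23061125555768, 'cx': 314.8813895326999, 'cy': 236.6837502614812, 'dist_coeffs': array([-0.01437439,  0.        ,  0.        ,  0.        ,  0.        ]), 'eye': array([ 1.08490767, -0.47053699,  0.6945184 ]), 'attitude': array([ 0.80261762,  0.42793029, -0.18833146, -0.37042123])}
side {'vfov': 55.435921348905616, 'cx': 320.7660780311501, 'cy': 245.36686711214543, 'dist_coeffs': array([0.00860389, 0.        , 0.        , 0.        , 0.        ]), 'eye': array([0.50404668, 0.59225348, 0.57269305]), 'attitude': array([-0.02383458,  0.88992194, -0.45530485,  0.012975  ])}
{'vfov': 67.35559168413818, 'cx': 325.8125025529413, 'cy': 239.2567553910134, 'dist_coeffs': array([-0.05082248,  0.        ,  0.        ,  0.        ,  0.        ]), 'eye': array([ 0.32853086, -0.56391355,  0.38432128]), 'attitude': array([ 0.82634466, -0.54379113, -0.0812078 ,  0.12186471])}
[ 0.25686616 -0.59637344  0.20519784] [ 9.79383438e-01  2.02008224e-01 -1.52162794e-04 -8.57821593e-04] 0.1 0.09169666536190829
```

View pics/scene0.png

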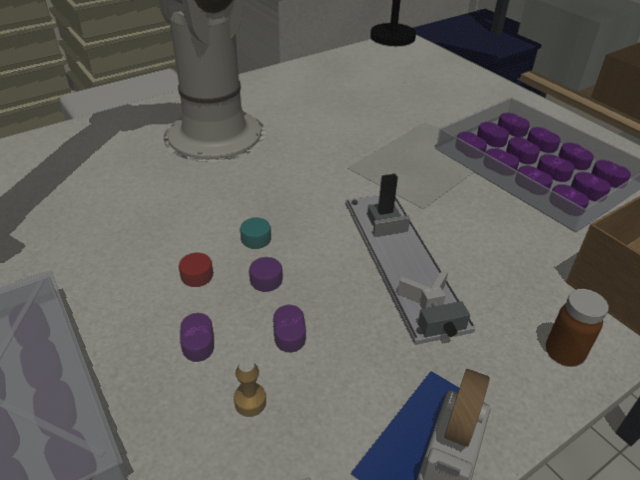

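View pics/side0.png

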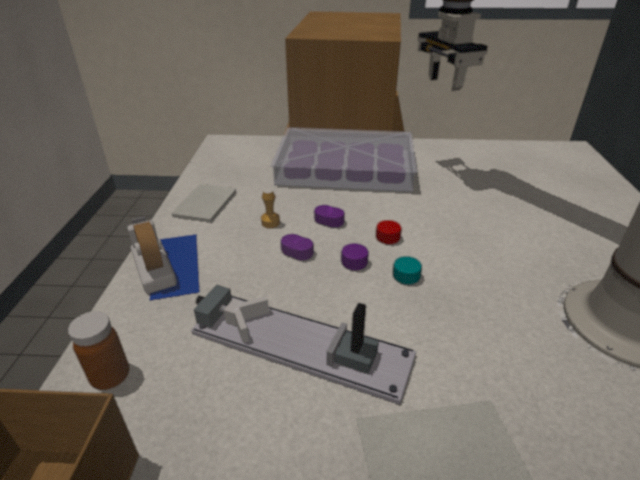

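The scene view shows three loose violet cakes: (266,274), (197,337) and (289,328). The first has a round outline, while the other two are elongated. The side view agrees: round at (355,257), ovals at (329,215) and (297,246). The vice runs from the pusher handle at scene (388,195) to the V-jaw at (424,292). Next I'll confirm with an enlarged crop and locate everything.

```bash
cat > h.py <<'E'
import numpy as np, cv2
from scipy.spatial.transform import Rotation as R
from bench import manip, effector, viewer
def ray(c,uv):
    f=240/np.tan(np.radians(c['vfov'])/2)
    K=np.array([[f,0,c['cx']],[0,f,c['cy']],[0,0,1]])
    p=cv2.undistortPoints(np.array(uv,float).reshape(-1,1,2),K,c['dist_coeffs']).reshape(-1,2)
    return R.from_quat(c['attitude']).apply(np.c_[p,np.ones(len(p))])
def onplane(c,uv,z):
    d=ray(c,uv); return (c['eye']+d*((z-c['eye'][2])/d[:,2])[:,None])[:,:2]
def project(c,P):
    f=240/np.tan(np.radians(c['vfov'])/2)
    K=np.array([[f,0,c['cx']],[0,f,c['cy']],[0,0,1]])
    Ri=R.from_quat(c['attitude']).inv(); P=np.atleast_2d(P).astype(float)
    return cv2.projectPoints(P,Ri.as_rotvec(),-Ri.apply(c['eye']),K,c['dist_coeffs'])[0].reshape(-1,2)
def violet(im):
    h=cv2.cvtColor(im,cv2.COLOR_RGB2HSV); return cv2.inRange(h,(130,90,30),(165,255,255))
def blobs(m,amin=150):
    n,l,s,c=cv2.connectedComponentsWithStats(m); return [(c[i].round(1),s[i][:5],l==i) for i in range(1,n) if s[i][4]>amin]
def down(yaw): # tool z down, tool y axis at world angle yaw
    y=np.array([np.cos(yaw),np.sin(yaw),0]); z=np.array([0,0,-1.]); x=np.cross(y,z)
    return R.from_matrix(np.c_[x,y,z]).as_quat()
E
python3 - <<'E'
from h import *
for n in ("scene","side"):
    im=cv2.imread(f"pics/{n}0.png")[:,:,::-1].copy(); c=viewer.get_calibration(n)
    for ce,s,_ in blobs(violet(im)): print(n,ce,s,onplane(c,[ce],.016).round(4))
    if n=="scene":
        a=cv2.resize(im[215:375,165:325],(400,400),interpolation=2); b=cv2.resize(im[185:345,335:495],(400,400),interpolation=2)
        cv2.imwrite("pics/crop.png",np.hstack([a,b])[:,:,::-1])
    else: 
        h=None
c=viewer.get_calibration("scene"); print(onplane(c,[[350,202],[397,197],[471,327],[417,338]],.012).round(3))
c=viewer.get_calibration("side"); print(onplane(c,[[413,354],[402,392],[194,331]],.012).round(3))
E
```

```text
scene [512.2 139.9] [ 458  113  102   57 2829] [[0.4116 0.5395]]
scene [559.  164.6] [ 518  143   75   45 1636] [[0.5347 0.5465]]
scene [593.7 182.7] [ 553  160   78   48 1768] [[0.617  0.5519]]
scene [265.1 269.1] [250 258  31  27 579] [[ 0.4659 -0.1385]]
scene [289.  323.9] [274 306  31  41 944] [[ 0.5897 -0.1692]]
scene [195.7 332.4] [181 314  31  39 992] [[ 0.5264 -0.2951]]
side [329.1 215.6] [315 206  29  21 483] [[ 0.5339 -0.2956]]
side [297.  246.2] [282 235  31  25 577] [[ 0.5958 -0.1727]]
side [354.4 256.3] [342 244  26  26 560] [[ 0.4769 -0.1442]]
[[ 0.391  0.097]
 [ 0.429  0.184]
 [ 0.747  0.063]
 [ 0.717 -0.021]]
[[0.386 0.101]
 [0.41  0.173]
 [0.745 0.071]]
```

View pics/crop.png

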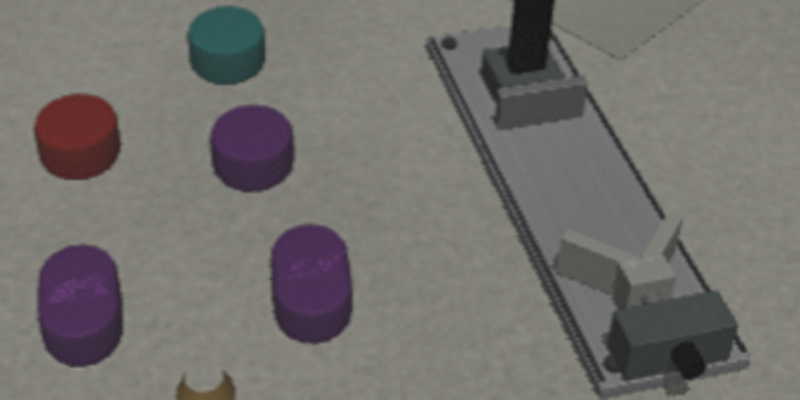

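The crop confirms it: the violet cake at scene (266,274) is the only round violet one. It has the same outline as the red and turquoise decoys, and the other two violet cakes are oval. So the target is near (0.47,-0.14), and the vice is centred near (0.57,0.08) with yaw about -0.35. I'll move in for wrist views.

```bash
python3 - <<'E'
from h import *
c=viewer.get_calibration("scene"); print("turq,red top",onplane(c,[[256,228],[196,264]],.032).round(3))
cw=viewer.get_calibration("wrist"); Rt=R.from_quat(manip.current_tcp_rot()); 
off=Rt.inv().apply(cw['eye']-manip.current_tool_pos()); ax=Rt.inv().apply(R.from_quat(cw['attitude']).apply([0,0,1]))
print("cam in tool",off,ax)
def look(xy,yaw,z,name):
    q=down(yaw); r=R.from_quat(q); o=r.apply(off); a=r.apply(ax)
    t=(z+o[2]-.02)/-a[2]; p=np.array([*(np.array(xy)-(o+a*t)[:2]),z])
    try: manip.move_pose(p,q)
    except manip.PlanningError as e: print("plan",e); return
    c=viewer.get_calibration("wrist"); im=viewer.get_image("wrist")
    cv2.imwrite(f"pics/{name}.png",im[:,:,::-1]); np.save(name+".npy",c,allow_pickle=True)
    print(name,manip.current_q().round(2),manip.current_clock())
    for ce,s,_ in blobs(violet(im),1500): print(ce,s,onplane(c,[ce],.016).round(4))
look((.471,-.141),-.35+np.pi/2,.20,"w_soap")
look((.59,.075),-.35+np.pi/2,.25,"w_vice")
E
python3 -c "
import cv2,numpy as np
cv2.imwrite('pics/both.png',np.hstack([cv2.resize(cv2.imread('pics/w_soap.png'),(160,120)),cv2.imread('pics/w_vice.png')]) if 0 else cv2.imread('pics/w_vice.png'))"
```

```text
turq,red top [[ 0.381 -0.106]
 [ 0.407 -0.236]]
cam in tool [ 0.07866846 -0.00176586 -0.17911682] [-2.89770987e-01 -2.72211041e-05  9.57096011e-01]
w_soap [ 1.23  0.33 -1.16  2.    0.35  1.04  1.12] 1.975
[324.6 246.8] [ 299  223   52   49 1949] [[ 0.48   -0.1434]]
w_vice [ 0.63  0.47 -1.11  1.73  0.44  1.23  0.63] 3.0083
[617.6  22.6] [ 592    0   48   51 2050] [[0.4717 0.45  ]]
[626.1  88.9] [ 608   56   32   69 1783] [[0.542  0.4484]]
```

View pics/w_vice.png

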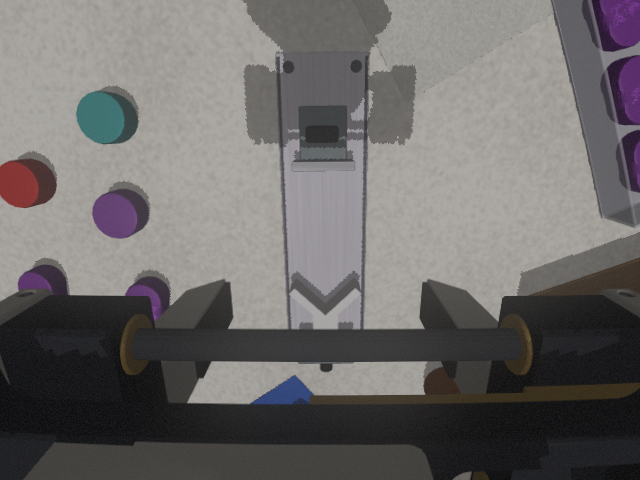

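The wrist view over the vice shows the bed from the rear edge (277..368, row 52), the handle top at (322,133), the pusher face top at row ~163 and the V vertex near (325,312). The round soap is at (120,214). I'll extract the centreline and the soap's top circle.

```bash
python3 - <<'E'
from h import *
for n in ("w_soap","w_vice"):
    c=np.load(n+".npy",allow_pickle=True).item(); im=cv2.imread(f"pics/{n}.png")[:,:,::-1].copy()
    for ce,s,m in blobs(violet(im),900):
        ct=max(cv2.findContours(m.astype(np.uint8),0,2)[0],key=cv2.contourArea)
        (e,ax,an)=cv2.fitEllipse(ct); print(n,np.round(e,1),np.round(ax,1),onplane(c,[e],.028).round(4))
h=cv2.cvtColor(im,cv2.COLOR_RGB2GRAY).astype(float)
L=[];Rr=[]
for r in range(180,265,4):
    L.append([272+np.argmin(h[r,272:300]),r]); Rr.append([352+np.argmin(h[r,352:376]),r])
print(L[::6],Rr[::6])
WL=onplane(c,L,.012); WR=onplane(c,Rr,.012); print("width",np.linalg.norm(WL-WR,axis=1).round(4)[::5])
M=(WL+WR)/2
d=np.mean([cv2.fitLine(x.astype(np.float32),cv2.DIST_HUBER,0,.01,.01)[:2,0]*np.sign(cv2.fitLine(x.astype(np.float32),cv2.DIST_HUBER,0,.01,.01)[0,0]) for x in (WL,WR)],0); d/=np.linalg.norm(d)
yaw=np.arctan2(d[1],d[0]); print("yaw",yaw,"mid",M.mean(0))
nrm=np.array([-d[1],d[0]]); m0=M.mean(0)
dk=(h<45).astype(np.uint8); dk[:, :300]=0; dk[:,350:]=0; dk[:110]=0; dk[160:]=0
for ce,s,_ in blobs(dk,100): print("dark",ce,s,"handle",p:=onplane(c,[[s[0]+(s[2]-1)/2,s[1]+(s[3]-1)/2]],.117),(p-m0)@d,(p-m0)@nrm)
col=h[40:180,310:336].mean(1); print("rows40",h[44:60,300:345].mean(1).round(0)); print("rows155",h[155:176,300:345].mean(1).round(0))
for nm,uv,z,x in (("rear",[322.5,52],.012,-.18),("faceTop",[323,165],.045,-.075),("vertex",[325,312],.043,0)):
    p=onplane(c,[uv],z)[0]; print(nm,p,"along",(p-m0)@d-x,"lat",(p-m0)@nrm)
E
```

```text
w_soap [324.5 246.8] [47.4 50.6] [[ 0.4763 -0.1421]]
w_vice [617.7   9. ] [47.8 87. ] [[0.459  0.4428]]
w_vice [629.7  90.6] [39.  73.3] [[0.543  0.4426]]
w_vice [114.5 215.4] [39.  47.2] [[ 0.4758 -0.1435]]
[[np.int64(283), 180], [np.int64(283), 204], [np.int64(284), 228], [np.int64(286), 252]] [[np.int64(364), 180], [np.int64(364), 204], [np.int64(363), 228], [np.int64(363), 252]]
width [0.0934 0.0937 0.0952 0.0931 0.0948]
yaw -0.33789083 mid [0.57163845 0.08037723]
rows40 [104. 104. 104. 104. 104. 104. 104.  99.  94.  95.  96.  96.  97.  96.
  97.  96.]
rows155 [103. 104. 103.  96.  75.  66.  83. 136. 135. 136. 136. 137. 138. 143.
 145. 141. 140. 154. 154. 154. 154.]
rear [0.39664068 0.14318164] along -0.005922217116086981 lat 0.0012418014280516504
faceTop [0.50515315 0.10395808] along 0.004457044862009096 lat 0.00020775879848375367
vertex [0.6679658 0.046254 ] along 0.10219238524152745 lat -0.0002614556037898036
```

```bash
python3 - <<'E'
from h import *
yaw=-.338; q=down(yaw+np.pi/2); s=np.array([.4762,-.1428])
d=np.array([np.cos(yaw),np.sin(yaw)]); t=np.array([.5716,.0804])-.014*d
manip.move_pose([*s,.10],q)
manip.servo_line([*s,.006],vel=.1)
effector.close(f_grip=15); print("gap",manip.current_finger_gap(),manip.current_gripper_force())
manip.servo_line([*s,.14],vel=.15); print("gap",manip.current_finger_gap(),manip.current_force())
manip.move_pose([*t,.14],q)
manip.servo_line([*t,.04],vel=.12)
manip.servo_line([*t,.0185],vel=.03); print("F",manip.current_force(),manip.current_tool_pos(),manip.current_finger_gap())
effector.open_jaws()
manip.servo_line([*t,.16],vel=.15)
p=t-.09*d   # back off so handle & V are both in view
manip.move_pose([*(t+.03*d),.25],q)
c=viewer.get_calibration("wrist"); im=viewer.get_image("wrist"); np.save("w2.npy",c,allow_pickle=True); cv2.imwrite("pics/w2.png",im[:,:,::-1]); print(manip.current_clock())
E
```

```text
gap 0.05501425098239625 15.000125169754028
gap 0.055025378044396535 [ 0.22060518  0.25819206 -1.32512404]
F [-0.43142799 -0.22085919 -0.71101431] [0.55852291 0.08520212 0.01849738] 0.05522872405616616
12.1167
```

View pics/w2.png

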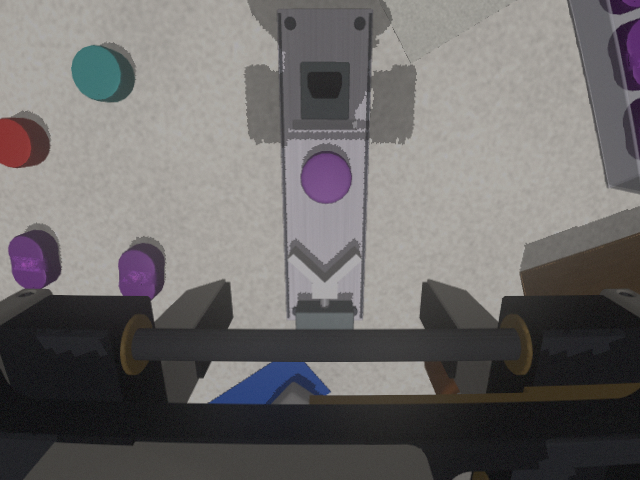

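The soap stands flat on the bed at (326,178), laterally centred. The pusher handle top is at about (325,78). Now I'll grip the handle across its 14 mm thickness and push.

```bash
python3 - <<'E'
from h import *
yaw=-.338; d=np.array([np.cos(yaw),np.sin(yaw)]); n=np.array([-d[1],d[0]]); m0=np.array([.5716,.0804])
c1=np.load("w_vice.npy",allow_pickle=True).item(); c2=np.load("w2.npy",allow_pickle=True).item()
H=np.r_[onplane(c1,[[322.5,133]],.117),onplane(c2,[[325.5,78]],.117)]; print("handle along/lat",(H-m0)@d,(H-m0)@n)
print("soap",(onplane(c2,[[326,178]],.044)-m0)@np.c_[d,n])
a=((H-m0)@d).mean(); h=m0+a*d; print(h)
best=[(np.abs(manip.solve_ik([*h,.18],down(yaw+k))-manip.current_q()).max(),k) for k in (0,np.pi) if manip.solve_ik([*h,.18],down(yaw+k)) is not None]; print(best)
k=min(best)[1]; q=down(yaw+k)
e=h+.12*d; print("end ik",manip.solve_ik([*e,.076],q))
manip.move_pose([*h,.18],q); manip.servo_line([*h,.077],vel=.1)
f0=manip.current_force(); effector.close(f_grip=25)
print("gap",manip.current_finger_gap(),"F",f0,manip.current_force()@np.r_[d,0],manip.current_tool_pos(),manip.current_clock())
np.save("h.npy",[*h,k])
for s in (.01,.02,.03):
    manip.servo_line([*(h+s*d),.077],vel=.03); print(s,((manip.current_tool_pos()[:2]-h)@d).round(4),manip.current_force()[:2]@d,manip.current_finger_gap())
cv2.imwrite("pics/side3.png",viewer.get_image("side")[200:440,150:470,::-1].repeat(2,0).repeat(2,1)); print(manip.current_clock())
E
```

```text
handle along/lat [-0.10333867 -0.10433609] [0.00095612 0.00129819]
soap [[-0.01472036  0.00170798]]
[0.47363777 0.11483257]
[(np.float64(1.5267543078722983), 0), (np.float64(1.2061116894950819), 3.141592653589793)]
end ik [ 0.63941639  0.90112261 -1.20578119  1.78754126  0.93014835  1.15183811
  1.92454868]
gap 0.013788765434441845 F [-0.22700077  0.55420458  0.35797227] 5.339489547468281 [0.47549281 0.11419667 0.07705787] 15.5917
0.01 0.0066 -8.614586590129608 0.013920814696521774
0.02 0.0165 -8.950106879242966 0.013483474039031268
0.03 0.0263 -9.289778895311551 0.013328777460522292
17.0917
```

View pics/side3.png

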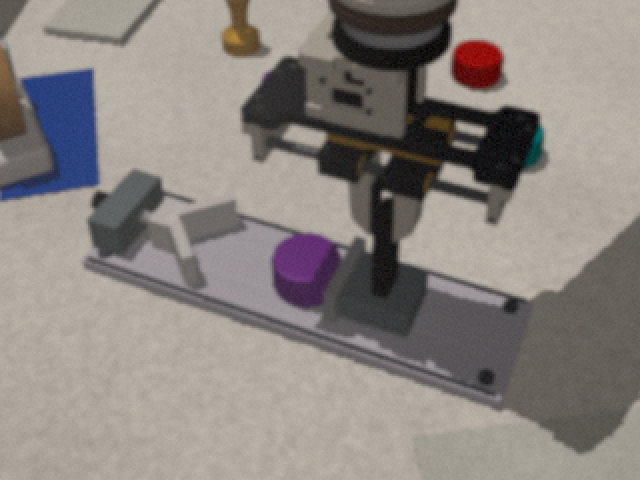

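The gripper holds the handle and the pusher face is nearing the soap. The free sliding force reads about 9 N. I'll advance quickly, then in small steps while watching the force.

```bash
cat > push.py <<'E'
from h import *
yaw=-.338; d=np.array([np.cos(yaw),np.sin(yaw)]); hx,hy,k=np.load("h.npy"); h=np.array([hx,hy])
def st(s,vel): 
    manip.servo_line([*(h+s*d),.077],vel=vel); F=manip.current_force(); x=(manip.current_tool_pos()[:2]-h)@d
    print("%.4f x=%.4f F=%.2f lat %.2f z %.2f gap %.4f"%(s,x,F[:2]@d,F[0]*-d[1]+F[1]*d[0],F[2],manip.current_finger_gap())); return x,-F[:2]@d
E
python3 - <<'E'
from push import *
for s in (.05,.07,.085): b=st(s,.04)[1]
s=.085
while s<.135:
    s+=.0015; x,f=st(s,.02)
    if f>b+2.2: break
cv2.imwrite("pics/side4.png",viewer.get_image("side")[200:440,150:470,::-1].repeat(2,0).repeat(2,1)); print(manip.current_clock())
E
```

```text
0.0500 x=0.0463 F=-8.50 lat -2.68 z 9.72 gap 0.0136
0.0700 x=0.0663 F=-8.92 lat -2.90 z 9.43 gap 0.0138
0.0850 x=0.0815 F=-9.66 lat -1.41 z 8.43 gap 0.0142
0.0865 x=0.0823 F=-11.16 lat -3.81 z 9.35 gap 0.0137
0.0880 x=0.0837 F=-11.46 lat -3.30 z 10.61 gap 0.0141
0.0895 x=0.0851 F=-11.12 lat -4.87 z 10.42 gap 0.0137
0.0910 x=0.0866 F=-10.64 lat -4.11 z 9.85 gap 0.0138
0.0925 x=0.0881 F=-10.58 lat -3.73 z 9.95 gap 0.0137
0.0940 x=0.0896 F=-10.01 lat -4.11 z 9.82 gap 0.0139
0.0955 x=0.0911 F=-11.80 lat -4.14 z 10.21 gap 0.0137
0.0970 x=0.0926 F=-11.65 lat -3.21 z 10.28 gap 0.0142
0.0985 x=0.0941 F=-10.75 lat -4.22 z 9.91 gap 0.0140
0.1000 x=0.0956 F=-11.82 lat -3.66 z 9.89 gap 0.0136
0.1015 x=0.0971 F=-10.36 lat -3.98 z 11.14 gap 0.0137
0.1030 x=0.0986 F=-11.88 lat -3.73 z 9.21 gap 0.0139
21.9667
```

View pics/side4.png

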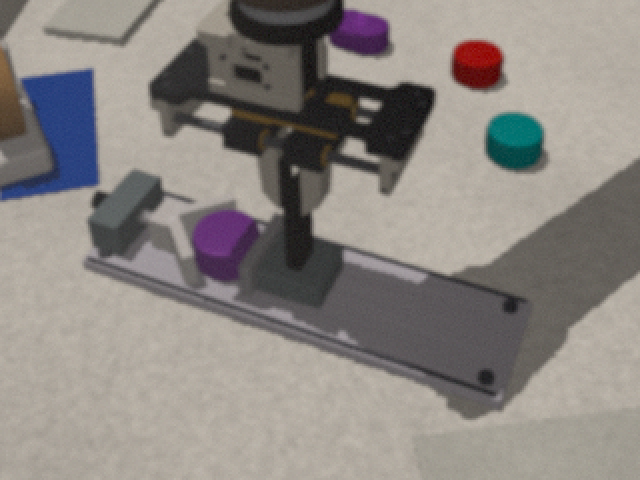

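The soap has entered the V, with its near side close to the faces, but the force hasn't risen above the baseline. The lag (commanded minus actual) is a cleaner signal, steady at 4.4 mm. I'll continue in small steps, averaging the force.

```bash
cat >> push.py <<'E'
def fine(s):
    manip.servo_line([*(h+s*d),.077],vel=.02)
    v=[]
    for _ in range(8): manip.sleep(.02); v.append([(manip.current_tool_pos()[:2]-h)@d,-manip.current_force()[:2]@d])
    x,f=np.mean(v,0); print("%.4f x=%.2f lag=%.2f F=%.2f"%(s,x*1e3,(s-x)*1e3,f)); return (s-x)*1e3
E
python3 - <<'E'
from push import *
s=.103; im=viewer.get_image("side"); cv2.imwrite("pics/s_before.png",im[:,:,::-1]); cv2.imwrite("pics/sc_before.png",viewer.get_image("scene")[:,:,::-1])
while s<.140:
    s+=.001
    if fine(s)>5.75: break
cv2.imwrite("pics/s_after.png",viewer.get_image("side")[:,:,::-1]); cv2.imwrite("pics/sc_after.png",viewer.get_image("scene")[:,:,::-1])
A=[cv2.imread(f"pics/sc_{n}.png")[240:340,390:490] for n in ("before","after")]
cv2.imwrite("pics/cmp.png",cv2.resize(np.hstack(A),(800,400),interpolation=2)); print(manip.current_clock())
E
```

```text
0.1040 x=99.55 lag=4.45 F=11.47
0.1050 x=100.53 lag=4.47 F=11.36
0.1060 x=101.52 lag=4.48 F=11.35
0.1070 x=102.52 lag=4.48 F=11.19
0.1080 x=103.15 lag=4.85 F=12.15
0.1090 x=103.45 lag=5.55 F=13.92
0.1100 x=104.17 lag=5.83 F=14.51
24.85
```

View pics/cmp.png

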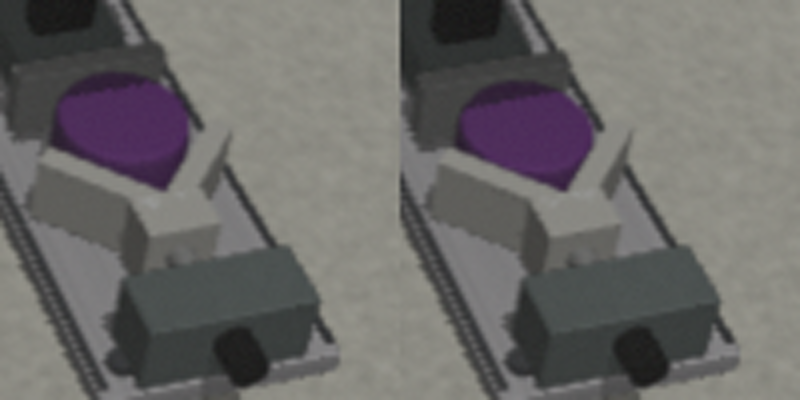

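Contact shows at x≈103.2 mm: lag and force rise there, and the soap sits in both faces. The jaw is only just starting to give. I'll go on to about 3 mm beyond the break-away (x≈106.5, F≈+6.6 N over baseline), and cross-check with the jaw's image shift.

```bash
python3 - <<'E'
from push import *
s=.110
while s<.118:
    s+=.0007; L=fine(s)
    if s*1e3-L>=106.3 or L>7.6: break
cal=viewer.get_calibration("scene")
cv2.imwrite("pics/sc_fin.png",viewer.get_image("scene")[:,:,::-1])
cv2.imwrite("pics/s_fin.png",viewer.get_image("side")[:,:,::-1])
g=lambda n:cv2.cvtColor(cv2.imread(n),cv2.COLOR_BGR2GRAY).astype(np.float32)
P=np.array([[*(h+.2*d),.043],[*(h+.21*d),.043]])
for pre in ("sc","s"):
    c=viewer.get_calibration("scene" if pre=="sc" else "side"); uv=project(c,P); per=(uv[1]-uv[0])/10
    b=g(f"pics/{pre}_before.png"); u,v=(423,293) if pre=="sc" else (243,318)   # jaw block
    for n in ("after","fin"):
        a=g(f"pics/{pre}_{n}.png"); best=None
        x0,x1,y0,y1=(424,446,287,303) if pre=="sc" else (225,243,302,322)
        T=b[y0:y1,x0:x1].copy().astype(np.float32)
        # ECC translation
        W=np.eye(2,3,dtype=np.float32); W[:,2]=x0,y0
        try:
            cc,W=cv2.findTransformECC(T,a,W,cv2.MOTION_TRANSLATION,(3,200,1e-5)); sh=W[:,2]-[x0,y0]
            print(pre,n,"shift",sh,"px/mm",per,"mm",sh@per/(per@per),cc)
        except cv2.error as e: print("ecc fail")
print(manip.current_clock())
E
```

```text
0.1107 x=104.81 lag=5.89 F=14.50
0.1114 x=105.35 lag=6.05 F=15.09
0.1121 x=105.82 lag=6.28 F=15.28
0.1128 x=106.25 lag=6.55 F=16.51
0.1135 x=106.71 lag=6.79 F=17.02
sc after shift [0.23760986 0.44143677] px/mm [0.25474158 0.4414954 ] mm 0.9831029504903713 0.985064713974515
sc fin shift [0.71896362 1.22549438] px/mm [0.25474158 0.4414954 ] mm 2.7874061404227253 0.9819636470954768
s after shift [-0.32710266  0.01556396] px/mm [-0.52401514 -0.16002225] mm 0.5626806635586565 0.994313273676501
s fin shift [-1.24357605 -0.22045898] px/mm [-0.52401514 -0.16002225] mm 2.2882522795035394 0.9932469689581738
26.8667
```

The force (+5.7 N), the travel and the image shifts put the jaw at about 2.3–3.1 mm. I'll add one more small increment, unload the arm's windup without pulling back, then release and check.

```bash
python3 - <<'E'
from push import *
fine(.1140); L=fine(.1095)
effector.open_jaws(); print(manip.current_force())
p=manip.current_tool_pos(); manip.servo_line([*p[:2],.20],vel=.15)
manip.servo_line([*(p[:2]-.12*d),.28],vel=.2); manip.sleep(.5)
T={}
g=lambda n:cv2.cvtColor(cv2.imread(n),cv2.COLOR_BGR2GRAY).astype(np.float32)
P=np.array([[*(h+.2*d),.043],[*(h+.21*d),.043]])
for pre,nm,(x0,x1,y0,y1) in (("sc","scene",(424,446,287,303)),("s","side",(225,243,302,322))):
    im=viewer.get_image(nm)[:,:,::-1]; cv2.imwrite(f"pics/{pre}_rel.png",im)
    uv=project(viewer.get_calibration(nm),P); per=(uv[1]-uv[0])/10
    W=np.eye(2,3,dtype=np.float32); W[:,2]=x0,y0
    cc,W=cv2.findTransformECC(g(f"pics/{pre}_before.png")[y0:y1,x0:x1].copy(),g(f"pics/{pre}_rel.png"),W,cv2.MOTION_TRANSLATION,(3,200,1e-5)); sh=W[:,2]-[x0,y0]; print(pre,"mm",sh@per/(per@per),cc)
a=cv2.imread("pics/sc_rel.png")[180:360,160:500]; b=cv2.imread("pics/s_rel.png")[190:410,180:440]
cv2.imwrite("pics/rel.png",np.hstack([cv2.resize(a,(440,400)),cv2.resize(b,(360,400))])); print(manip.current_clock())
E
```

```text
0.1140 x=106.97 lag=7.03 F=16.99
0.1095 x=107.10 lag=2.40 F=7.31
[-1.19904662  0.38492263  0.2318481 ]
sc mm 3.118055632185151 0.9820882834394887
s mm 2.5082140387408023 0.9929249982620284
31.4917
```

View pics/rel.png

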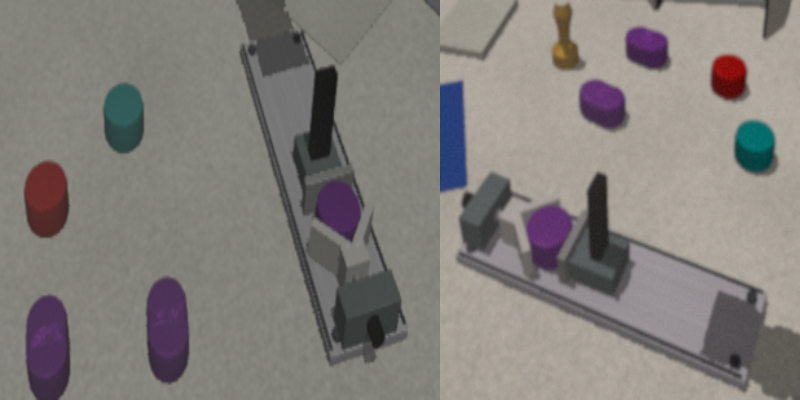

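The soap is flat and clamped between the V and the pusher, with the robot clear. The jaw is pressed back about 2.5–3.1 mm, and the other soaps and the stamp are still in place.

```bash
python3 -c "
from bench import manip
print(manip.hand_in())"
```

```text
the job is handed in; nothing more can be done
None
```

I handed the job in at about 31 s: the round violet soap is standing flat and clamped in the vice, with the jaw pressed back about 3 mm (2.5–3.1 mm from the two cameras), and the other soaps and the brass stamp untouched.

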